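Swing the puzzle tray home and lock it with its peg

ROBOT

A 6-joint arm with a two-finger parallel gripper is mounted at the origin on the work surface. World frame = base frame: x ahead of the robot, y to its left, z up, the work surface at z = 0. Lengths are in mm, angles in degrees, forces in N, time in s.
With the tool pointing down it reaches from about 275 to 850 mm from the base axis. Payload 5.2 kg.
Tool frame: the origin (TCP) lies on the front face of the gripper's body, between the roots of the fingers; the fingertips stand 73 mm ahead of it and the grasp point (between the pads) lies ahead of it (grip_depth is the z of the grasp point in the tool frame, in mm); z points along the fingers, y is the line along which they close (so a half turn about z gives the same grasp; the last joint's range is limited). The gripper opens to 85 mm and grips with 20 to 120 N. Pads are 22 mm wide; open, the fingers measure 114 mm over their backs; the gripper's body (76 mm by 85 mm) begins 54 mm behind the grasp point. The pads swing forward as they close: fully open they stand 13 mm farther back than shut.
Start: joints at [-11.62, 14.817, 87.949, -0, 77.235, -11.62], TCP at [550.005, 0.022, 303.91] pointing down, gripper open.
Joint ranges: [-179.93, 179.93], [-52.35, 119.4], [10.71, 147.94], [-69.91, 249.91], [12.55, 155.21], [-178.61, 178.61]. Speed limits (degrees/s): [147.25, 147.25, 180, 180, 180, 180].

INTERFACE

Orientations are given as [roll, pitch, yaw] about the fixed x, y, z axes, in that order (R = Rz(yaw) Ry(pitch) Rx(roll)).
In Python, from workcell import read_state, camera, calibration, sign_off, search_frame, silhouettes, grip_depth gives the robot as it stands.
- The arm moves only by the tool move_arm, never from a script. Its argument "targets" is a list that holds one entry, the list of rows, each a list of 7 numbers: the shift along the tool's x, y, z in units of 0.05 m (1.0 is 0.05 m), then the turn, a rotation vector about the tool's x, y, z in units of 0.1 rad (1.0 is 0.1 rad), then the closure, from -1 (fully open) to 1 (shut), so that 0 is half open. A call has 1 to 20 rows; each row shifts and turns the commanded pose from where the row before left it, along the tool's axes as they then stand; what a row does not reach is not made up. A row lasts 1/10 s, in which the tool goes at most 50 mm and 8.59 degrees, less where a joint would pass 70% of its speed; a pose out of reach is approached as far as the arm can. A call with a number of a shift or a turn outside -1 to 1 is refused whole. A call with a gripper value outside its range is refused whole. The fingers move at their own pace and stop on an object; the grip force is fixed at half the most. Time passes only in rows, so rows that do not move let the fingers close. It gives the time, the measured TCP pose, the force, the opening and the grip force at its end, in the units of the state.
- read_state(): the state, without advancing time (a new reading comes with each control period).
- camera(name): name is "scene" or "side" or "wrist"; returns (picture, depth): 384x512x3 uint8, red, green, blue; 384x512 float32, mm along the optical axis (not along the pixel's ray), 0 where there is no reading.
- calibration(name): a dict with "camera_matrix" (3x3 intrinsics, pixels), "rvec" (rotation vector, rad) and "tvec" (3), from world to camera coordinates, as OpenCV has them. Camera axes: x right, y down, z forward; pixel columns grow to the right and rows downward; lengths in mm; the calibration is good to about 2 mm. A picture is of the moment at which its call begins: read the wrist's pose just before it. calibration takes no time and is no camera call; for the wrist camera it gives the pose at the moment of the call.
- sign_off(): hands the job in; it is judged then, once.
Trained networks look in the newest picture that a camera, given by its name, has taken for a name from the list of things; names that differ only in an ending like _2 or _b are one class to them, and where a whole thing is asked for, a point or a joint stands for the part that bears it (a point fixed in the world has none). Each returns a list of dicts, best first, with "p" (0 to 1); they miss things now and then, are a little off and sometimes report something else, mostly with a low value. They report only what shows in the picture. A call takes as long as a camera call. They do not tell look-alikes from the thing itself.
- search_frame(camera, name): "box" ([left, top, right, bottom] in pixels, round what is visible of it).
- silhouettes(camera, name): "pixels" (384x512 bool, what is visible of it) and "box" ([left, top, right, bottom] in pixels, round what is visible of it).
The state is a dict: "t": time; "joints": joint angles; "qvel": joint speeds; "effort": joint torques, N m; "ee_pos": TCP position; "ee_rot": TCP orientation; "force": force on the tool from outside, world axes, zero at the start; "moment": the same for the moment, N m; "gripper_width": opening from 0.0 (shut) to 1.0 (fully open); "finger_force": force on a finger pad.
Only numpy, scipy, OpenCV 4.12 (cv2) and the standard library are available. Lean on these libraries where they do the work, as an engineer would, in place of code of your own. Each camera call takes 0.05 s, during which the arm holds its last target. There are 200 camera calls.

TASK

Swing the jigsaw sorting tray round on its pin until it bears on the stop block's buffer, and keep it pressed lightly there for a second with about 10 newtons; never slam or force it onto the stop (over 12 newtons is too much) and don't spill the pieces lying in it. Then take the wooden peg from its rest and push it fully down through the slot in the tray's lug into the hole in the board, so that the tray is locked, and let go. Leave everything else on the table as it is.

Things in the scene. Friction and masses are not known exactly. Their poses are not given: they have to be found in the camera images.
- board: fixed plywood puzzle board, 300 (x) x 360 (y) x 18 mm thick, flat on the table (top 18 mm above the table); origin at the centre of its underside. A steel pivot pin (11 mm, with a 20 mm cap, top 34 mm above the table) stands at board x=+90, y=-90 mm; the stop block and the lock hole are fixed to it. Its place and heading (up to 0.25 rad) vary
- stop: fixed dark wooden stop block on the board, 25 (x) x 40 (y) x 22 mm high; origin at the centre of its underside (board x=+130.5, y=+65 mm, 18 mm up). A black 12 mm buffer screw, set anew each time and not measured, sticks 4 to 18 mm out of its -x face, 11 mm above the board; the tray's back wall meets it at 0 +-0.046 rad. It does not give (about 1 mm per 20 N): find it by feel
- lock_hole (a point): centre of the mouth of the 12 mm lock hole in the board's top, at board x=+60, y=+108 mm, 18 mm above the table; the hole goes 18 mm down to the table
- tray: loose wooden sorting tray (0.12-0.23 kg) on the board, on the pin. Origin: axis of its 12 mm pivot hole, underside (18 mm up). The open box spans x -83 to +17, y +20 to +180 mm; walls 22 mm high, 5 mm thick. Home: on the buffer, within 0.046 rad of the board's heading. At the start it is turned 0.4-0.8 rad counter-clockwise from home (seen from above)
- tray_hole (a point): centre of the mouth of the slot (32 mm along tray x, 12 mm along y) through the lug at the tray's free end (lug 8 mm thick, tray x -57 to -3, y +180 to +216 mm); at tray x=-30, y=+198 mm, 8 mm above the tray's underside; lies above lock_hole, give or take 9 mm along x, when the tray is home
- push_corner (a point): top of the tray's free front corner, at tray x=-83, y=+180 mm, 22 mm above the tray's underside. Push the outside of the wall x=-83 mm at tray y=+150 to +170 mm towards the tray's +x to swing it clockwise home; the waxed wood slides easily (under 1 N at the corner)
- peg: loose turned wooden lock peg (40 g), 72 mm tall, upright in its rest: 10 mm shank 24 mm long, tip tapered to 5 mm over 6 mm; above it a round knob 24 mm in diameter, 48 mm tall, taken from above. Origin: centre of the tip's end. Its shoulder rests on the rest's top, 30 mm above the table. Locked: shoulder on the lug's top, 26 mm above the table, tip 2 mm above the table
- peg_rest: a fixed dark wooden block 60 x 60 x 30 mm high with a 12 mm hole 28 mm deep in its centre, left or right of the board; origin at the centre of its underside
- piece_a: a loose chunky wooden jigsaw piece, 34 mm square and 10 mm thick with two 12 mm round tabs (12 g); origin at the centre of its underside; lies in the tray and may slide about in it
- piece_b: a loose chunky wooden jigsaw piece, 34 mm square and 10 mm thick with two 12 mm round tabs (12 g); origin at the centre of its underside; lies in the tray and may slide about in it
- piece_c: a loose chunky wooden jigsaw piece, 34 mm square and 10 mm thick with two 12 mm round tabs (12 g); origin at the centre of its underside; lies on the board's front left corner; to be left alone
- eraser: a rubber eraser 45 x 20 x 12 mm on the board's front right corner; origin at the centre of its underside; to be left alone
- sharpener: a metal pencil sharpener 26 x 16 x 12 mm on the board's back left corner; origin at the centre of its underside; to be left alone
- pencil_pot: a white pot of pencils, 72 mm wide, 95 mm high with pencils up to 175 mm, on the other side of the board from the peg rest; origin at the centre of its underside; to be left alone
- glue_stick: an upright glue stick, 28 mm in diameter, 90 mm tall, beside the board on the left; origin at the centre of its underside; to be left alone
Mind the look-alikes: they are no part of the job. Leave any pink look-alike of the peg alone.

How it is judged:
By the outcome, as a careful person would: the job done as asked, in the order asked, and still so for the second after the job is handed in, with the robot touching nothing.
It also fails if it takes over 72 s, if anything falls off the work surface, if the arm or the gripper's body presses on something with over 40 N, if the wrist force passes 120 N, or if a joint passes its speed limit or range.

## Working session

There is one attempt and no reset: what is moved stays moved. The work goes in short steps, Python scripts to look and compute and a tool call to move; the robot and the scene stay as the last step left them, time stands still between calls to the robot, and variables do not carry over. Pictures are saved under pics/ and viewed, at most 10 in all, crops included, and the job is handed in when it is done.

Besides the shell and the picture viewer there is one more tool, called after "Request:" by a JSON object that holds its "fn" and its "kwargs", one argument or row to a line. move_arm: Moves the arm, as the interface text tells. Shifts and turns lie within -1 to 1; 1 stands for 0.05 m of shift or 0.1 rad of turn. Its arguments: {"type":"object","properties":{"targets":{"type":"array"}},"required":["targets"]}

```bash
ls; mkdir -p pics; cat > h.py <<'E'
import numpy as np, cv2
from workcell import *
def cal(n):
    c=calibration(n); K=np.array(c["camera_matrix"],float); R=cv2.Rodrigues(np.array(c["rvec"],float))[0]; t=np.array(c["tvec"],float).ravel()
    return K,R,t
def proj(c,P):
    K,R,t=c; q=(np.atleast_2d(P)@R.T+t)@K.T; return q[:,:2]/q[:,2:]
def ray(c,uv):
    K,R,t=c; d=R.T@np.linalg.solve(K,[uv[0],uv[1],1.]); return -R.T@t,d
def atz(c,uv,z):
    o,d=ray(c,uv); return o+d*(z-o[2])/d[2]
def cloud(c,depth):
    K,R,t=c; v,u=np.mgrid[:384,:512]; p=np.stack([(u-K[0,2])/K[0,0]*depth,(v-K[1,2])/K[1,1]*depth,depth],-1)
    return (p-t)@R
def tri(obs):
    A=np.zeros((3,3));b=np.zeros(3)
    for c,uv in obs:
        o,d=ray(c,uv); d=d/np.linalg.norm(d); M=np.eye(3)-np.outer(d,d); A+=M;b+=M@o
    return np.linalg.solve(A,b)
E
python3 - <<'E'
from h import *
print(read_state(), grip_depth)
for n in ["scene","side","wrist"]:
    im,d=camera(n); cv2.imwrite(f"pics/{n}0.png",im[...,::-1]); np.save(f"pics/{n}0.npy",d)
    c=cal(n); C=cloud(c,d)
    print(n,-c[1].T@c[2])
    for o in ["board","stop","tray","peg","peg_rest","tray_hole","lock_hole","push_corner","pencil_pot","glue_stick"]:
        try:
            for r in silhouettes(n,o)[:2]:
                m=r["pixels"]&(d>0); print(o,round(r["p"],2),np.round(r["box"]),np.round(np.median(C[m],0)),np.round(np.percentile(C[m],[2,98],axis=0)).tolist())
        except Exception as e: print(o,e)
E
python3 -c "
import cv2,numpy as np
a=cv2.imread('pics/scene0.png');b=cv2.imread('pics/side0.png')
"
```

```text
pics
{'t': 0.0, 'joints': array([-1.16182901e+01,  1.48599702e+01,  8.80112221e+01, -1.32967947e-03,
        7.72340536e+01, -1.16185164e+01]), 'qvel': array([-0.04235861,  0.00106719, -0.05978638, -0.00520728, -0.01578578,
       -0.00204326]), 'effort': array([ 1.06436883e-04, -4.46029150e+01, -2.90570551e+01, -7.42485804e-05,
        1.18754001e-02, -2.51378208e-05]), 'ee_pos': array([5.49605175e+02, 1.10568324e-01, 3.03066876e+02]), 'ee_rot': array([-1.79896649e+02, -1.99262327e-02,  9.00005033e+01]), 'force': array([-0.1799712 , -0.05311738, -0.14244864]), 'moment': array([ 0.03922643, -0.03801735, -0.04612748]), 'finger_force': 0.0, 'gripper_width': 1.0002642973660134} 53.900000000000006
scene [1252.3849493  -162.16471255  786.08283785]
board 0.88 [202. 153. 338. 238.] [604.  57.  19.] [[397.0, -136.0, 4.0], [720.0, 228.0, 36.0]]
stop 0.78 [286. 209. 304. 229.] [699.  84.  39.] [[674.0, 66.0, 20.0], [707.0, 103.0, 43.0]]
tray 0.83 [224. 163. 288. 222.] [549.  15.  26.] [[478.0, -70.0, 19.0], [632.0, 120.0, 42.0]]
peg 0.64 [136. 176. 149. 198.] [ 474. -288.   55.] [[415.0, -301.
[... 2564 characters left out ...]
, 39.0]]
peg 0.66 [235. 342. 252. 360.] [ 522. -262.   27.] [[511.0, -283.0, 0.0], [532.0, -258.0, 38.0]]
peg 0.46 [195. 354. 204. 367.] [ 464. -284.   25.] [[455.0, -303.0, 1.0], [532.0, 9.0, 308.0]]
tray_hole 0.95 [180.  32. 336. 235.] [540.  31.  24.] [[476.0, -67.0, 20.0], [622.0, 121.0, 42.0]]
tray_hole 0.46 [120. 210. 163. 232.] [410. -65.  30.] [[388.0, -78.0, 19.0], [430.0, -55.0, 32.0]]
lock_hole 0.65 [107.   0. 444. 281.] [572.  61.  19.] [[391.0, -129.0, 17.0], [705.0, 162.0, 39.0]]
push_corner 0.83 [179.  31. 340. 234.] [540.  32.  24.] [[477.0, -67.0, 22.0], [619.0, 121.0, 42.0]]
pencil_pot 0.39 [113.   0. 443. 284.] [572.  61.  19.] [[392.0, -129.0, 17.0], [705.0, 162.0, 39.0]]
```

View pics/scene0.png

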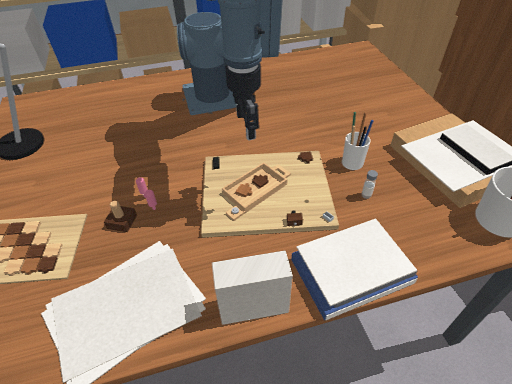

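View pics/wrist0.png

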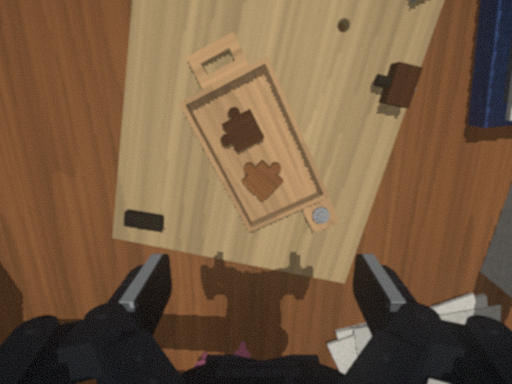

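The wrist view shows the pin cap at (320,215), the lock hole at (343,25), the stop at (400,85) with its buffer at (378,82), and the slot at (217,66). In the scene view the beige peg stands in its rest at (117,209), and the pink look-alikes are at (147,193).

```bash
python3 - <<'E'
from h import *
from scipy.optimize import least_squares
c=cal("wrist"); im=cv2.imread("pics/wrist0.png"); d=np.load("pics/wrist0.npy"); C=cloud(c,d)
def blob(u,v,r,dark,thr=None):
    g=im.astype(int)[v-r:v+r+1,u-r:u+r+1]
    if dark=="grey": m=(g.max(2)-g.min(2)<40)&(g.min(2)>70)
    else: m=g.max(2)<thr
    ys,xs=np.nonzero(m); return np.array([xs.mean()+u-r,ys.mean()+v-r]),m.sum()
pin,n1=blob(320,215,14,"grey"); hole,n2=blob(343,25,11,"d",110); buf,n3=blob(379,82,10,"d",60)
print(pin,n1,hole,n2,buf,n3)
P=atz(c,pin,34)[:2];H=atz(c,hole,18)[:2]; print("pin",P,"hole",H, "dist",np.hypot(*(H-P)),"exp",np.hypot(30,198))
a=np.arctan2(*(H-P)[::-1])-np.arctan2(198,-30); 
print("board heading",a)
R=lambda a:np.array([[np.cos(a),-np.sin(a)],[np.sin(a),np.cos(a)]])
B=(P+H)/2-R(a)@[75,9]; print("board",B)
# stop check + tray heading from rim points z~40
Q=(C[...,:2]-P)@R(a); # tray frame at board heading
rim=(abs(C[...,2]-40)<3)&(d>0)&(np.hypot(Q[...,0],Q[...,1])<230)
q=Q[rim]; S=q[(q[:,0]>15)&(q[:,1]>110)]; print("stop in pin frame",np.percentile(S,[2,98],axis=0),"exp x 28..53 y135..175")
T=q[(q[:,0]<0)|(q[:,1]<110)]; T=T[np.hypot(*T.T)>25]
rect=cv2.minAreaRect(T.astype(np.float32)); print(rect)
def f(x):
    t=T@R(x[0]); cx,cy=-33,100
    dd=np.maximum(abs(t[:,0]-cx)-50,abs(t[:,1]-cy)-80)+2.5
    return dd
best=min((least_squares(f,[s],loss="soft_l1") for s in (.4,.6,.8)),key=lambda r:r.cost); print("tray angle rel home",best.x,best.cost/len(T))
bz=(abs(C[...,2]-33)<4)&(Q[...,0]>5)&(Q[...,0]<30)&(abs(Q[...,1]-155)<12); print("buffer x range",np.percentile(Q[bz][:,0],[0,5,50,95]) if bz.sum() else None)
print("buf atz29",(atz(c,buf,29)[:2]-P)@R(a))
# peg from scene + side
for n in("scene","side"):
    cc=cal(n); D=np.load(f"pics/{n}0.npy"); CC=cloud(cc,D); i=cv2.imread(f"pics/{n}0.png").astype(int)
    r=(abs(CC[...,0]-545)<60)&(abs(CC[...,1]+360)<60)
    m=r&(CC[...,2]>70); print(n,"peg top",CC[m].mean(0),CC[m].max(0),m.sum())
    m=r&(abs(CC[...,2]-30)<3); print("rest top",cv2.minAreaRect(CC[m][:,:2].astype(np.float32)))
E
```

```text
[320.72608696 215.01304348] 230 [343.14953271  24.88785047] 107 [382.92896175  82.61202186] 183
pin [617.48775449 -56.92857375] hole [631.14803036 142.76030775] dist 200.1555708255757 exp 200.25983121934362
board heading -0.21867281299804375
board [549.15151773  50.40025847]
stop in pin frame [[ 27.69313091 135.11390731]
 [145.03508066 173.7703655 ]] exp x 28..53 y135..175
((-53.39067077636719, -27.132644653320312), (139.21633911132812, 362.0039367675781), 22.562782287597656)
tray angle rel home [0.67397259] 1.055925055945745
buffer x range [14.49419458 14.87233482 22.33861986 28.0773483 ]
buf atz29 [ 23.68620517 153.35967486]
scene peg top [ 545.59664225 -356.88841821   76.76187567] [ 553.29030705 -346.11649718   82.12482537] 63
rest top ((542.227294921875, -357.3441467285156), (62.40406799316406, 62.10249328613281), 62.424903869628906)
side peg top [ 541.12477429 -362.6671048    77.30687617] [ 553.63776506 -350.20795766   81.89989014] 130
rest top ((541.944091796875, -360.2698669433594), (61.69990158081055, 60.22613525390625), 61.739097595214844)
```

```bash
python3 -c "
import cv2,numpy as np
b=cv2.imread('pics/side0.png')[240:350,210:330];b=cv2.resize(b,None,fx=4,fy=4,interpolation=2)
a=cv2.imread('pics/scene0.png')[165:240,95:175];a=cv2.resize(a,None,fx=4,fy=4,interpolation=2)
o=np.zeros((max(a.shape[0],b.shape[0]),a.shape[1]+b.shape[1],3),np.uint8);o[:a.shape[0],:a.shape[1]]=a;o[:b.shape[0],a.shape[1]:]=b;cv2.imwrite('pics/peg0.png',o[:600,:800])"
```

```text
(no output)
```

View pics/peg0.png

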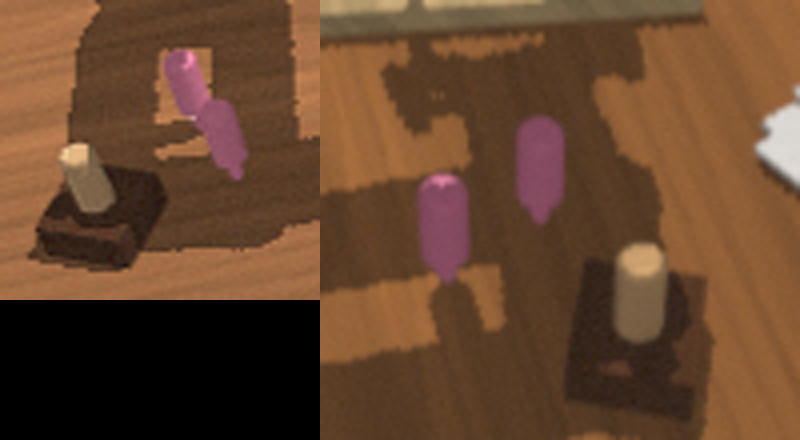

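The pink look-alikes stand at about (465,-290) and (521,-270). The real peg is in its rest at about (542,-359). Next I move, fingers shut, to the pushing place beside the tray's free wall.

Request:
{"fn": "move_arm", "kwargs": {
  "targets": [
    [[0.12, -0.35, 0.58, 0, 0, 0, 1], [0.12, -0.35, 0.58, 0, 0, 0, 1], [0.12, -0.35, 0.58, 0, 0, 0, 1], [0.12, -0.35, 0.58, 0, 0, 0, 1], [0.12, -0.35, 0.58, 0, 0, 0, 1], [0.12, -0.35, 0.58, 0, 0, 0, 1], [0, 0, 0, 0, 0, 0.93, 1], [0, 0, 0, 0, 0, 0.93, 1], [0, 0, 0, 0, 0, 0.93, 1], [0, 0, 0, 0, 0, 0.93, 1], [0, 0, 0, 0, 0, 0.93, 1], [0, 0, 0, 0, 0, 0.93, 1], [0, 0, 0, 0, 0, 0.93, 1], [0, 0, 0, 0, 0, 0.93, 1], [0, 0, 0, 0, 0, 0.93, 1], [0, 0, 0, 0, 0, 0.93, 1], [0, 0, 0, 0, 0, 0.93, 1], [0, 0, 0, 0, 0, 0.93, 1]]
  ]
}}

```text
t: 3.45
ee_pos: [445.2, 36.0, 130.1]
ee_rot: [180.0, -0.0, 25.8]
force: [-0.2, -0.7, 0.1]
gripper_width: -0.001
finger_force: 0.0
```

```bash
python3 - <<'E'
from h import *
s=read_state(); print(s['t'],s['ee_pos'],s['ee_rot'],s['force'],s['joints'],s['gripper_width'])
ims=[]
for n in ["scene","side"]:
    im,d=camera(n); c=cal(n); p=proj(c,s['ee_pos']-[0,0,73])[0].astype(int); im=im[...,::-1].copy()
    x,y=p; ims.append(cv2.resize(im[max(y-50,0):y+50,x-60:x+60],(480,400),interpolation=cv2.INTER_CUBIC))
cv2.imwrite("pics/a1.png",cv2.resize(np.hstack(ims),(800,333)))
E
```

```text
3.45 [445.21255702  35.99561435 130.05815057] [ 1.79985613e+02 -2.07745593e-02  2.58404179e+01] [-0.15051821 -0.70987267  0.07909933] [-9.74068856e+00  1.61738327e+01  1.14510507e+02  5.10493248e-04
  4.92903936e+01  5.44185633e+01] -0.000698335193743489
```

View pics/a1.png

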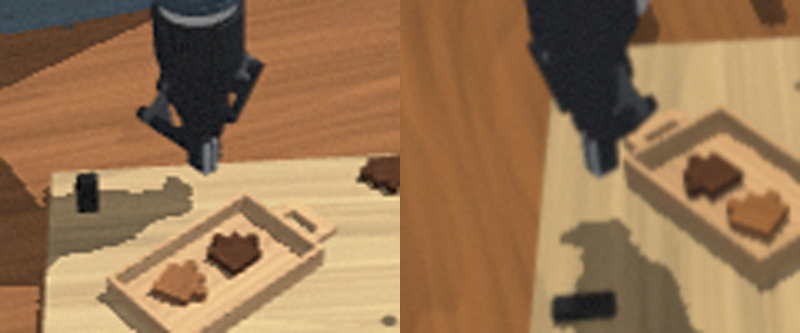

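The shut fingertip stands beside the free end of the outer wall, clear of the eraser and pieces, as planned. Next: lower, approach and sweep.

Request:
{"fn": "move_arm", "kwargs": {
  "targets": [
    [[0, 0, 0.155, 0, 0, 0, 1], [0, 0, 0.155, 0, 0, 0, 1], [0, 0, 0.155, 0, 0, 0, 1], [0, 0, 0.155, 0, 0, 0, 1], [0.06, 0, 0, 0, 0, 0, 1], [0.07, 0, 0, 0, 0, 0, 1], [0.07, 0, 0, 0, 0, 0, 1], [0.06, 0, 0, 0, 0, 0, 1], [0.06, 0, 0, 0, 0, 0, 1], [0.06, 0, 0, 0, 0, 0, 1], [0.07, -0.04, 0, 0, 0, 0.2, 1], [0.1, -0.056, 0, 0, 0, 0.3, 1], [0.1, -0.056, 0, 0, 0, 0.3, 1], [0.1, -0.056, 0, 0, 0, 0.3, 1], [0.1, -0.056, 0, 0, 0, 0.3, 1], [0.1, -0.056, 0, 0, 0, 0.3, 1], [0.1, -0.056, 0, 0, 0, 0.3, 1], [0.1, -0.056, 0, 0, 0, 0.3, 1]]
  ]
}}

```text
t: 5.35
ee_pos: [490.6, 78.3, 98.9]
ee_rot: [-180.0, 0.0, 12.8]
force: [0.1, -0.4, -0.3]
gripper_width: 0.003
finger_force: 0.3
```

```bash
cat >> h.py <<'E'
PIN=np.array([617.5,-56.9]); A=-0.2187
Rm=lambda a:np.array([[np.cos(a),-np.sin(a)],[np.sin(a),np.cos(a)]])
def report():
    s=read_state(); h=np.radians(s['ee_rot'][2]); q=(s['ee_pos'][:2]-PIN)@Rm(h); f=s['force']
    print("t",s['t'],"pos",s['ee_pos'].round(1),"heading rel home",round(h-A,3),"tool in tray frame",q.round(1),"F tool-dir",(f[:2]@Rm(h)).round(2),f[2].round(2)); return s
E
python3 - <<'E'
from h import *
report()
s=read_state(); ims=[]
for n in ["scene","wrist"]:
    im,d=camera(n); im=im[...,::-1].copy()
    if n=="scene": im=im[140:250,190:350]
    ims.append(cv2.resize(im,(400,300),interpolation=cv2.INTER_CUBIC))
cv2.imwrite("pics/a2.png",np.hstack(ims))
E
```

```text
t 5.35 pos [490.6  78.3  98.9] heading rel home 0.441 tool in tray frame [-93.9 159.9] F tool-dir [ 0.02 -0.4 ] -0.34
```

View pics/a2.png

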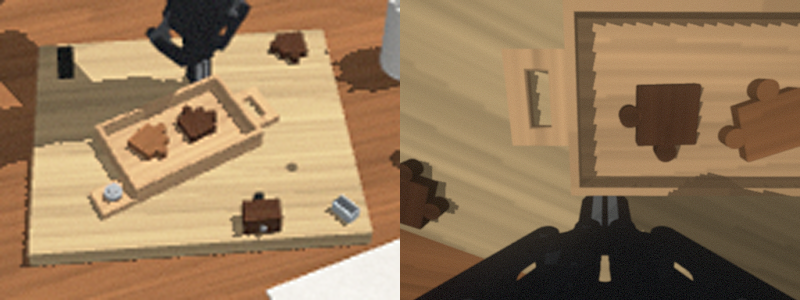

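The tray has swung with the finger, which lies flat on its wall. Both pieces are still inside. I continue the sweep.

Request:
{"fn": "move_arm", "kwargs": {
  "targets": [
    [[0.1, -0.056, 0, 0, 0, 0.3, 1], [0.1, -0.056, 0, 0, 0, 0.3, 1], [0.1, -0.056, 0, 0, 0, 0.3, 1], [0.1, -0.056, 0, 0, 0, 0.3, 1], [0.1, -0.056, 0, 0, 0, 0.3, 1], [0.1, -0.056, 0, 0, 0, 0.3, 1], [0.1, -0.056, 0, 0, 0, 0.3, 1], [0.1, -0.056, 0, 0, 0, 0.3, 1], [0.1, -0.056, 0, 0, 0, 0.3, 1], [0.1, -0.056, 0, 0, 0, 0.3, 1], [0.064, -0.037, 0, 0, 0, 0.2, 1], [0.032, -0.019, 0, 0, 0, 0.1, 1], [0, 0, 0, 0, 0, 0, 1]]
  ]
}}

```text
t: 6.75
ee_pos: [542.8, 112.6, 98.8]
ee_rot: [180.0, 0.0, -6.0]
force: [-0.2, 0.7, -0.4]
gripper_width: 0.001
finger_force: 0.0
```

```bash
python3 - <<'E'
from h import *
report()
im,d=camera("scene"); c=cal("scene"); C=cloud(c,d); Q=(C[...,:2]-PIN)@Rm(A)
m=(abs(C[...,2]-40)<2.5)&(Q[...,0]>5)&(Q[...,0]<27)&(Q[...,1]>60)&(Q[...,1]<175)
for y in (80,100,120,140,160):
    k=m&(abs(Q[...,1]-y)<10)
    if k.sum(): print(y,k.sum(),np.percentile(Q[k][:,0],[50,98]).round(1))
E
```

```text
t 6.75 pos [542.8 112.6  98.8] heading rel home 0.114 tool in tray frame [-92.1 160.7] F tool-dir [-0.25  0.65] -0.43
80 12 [ 7.9 10.8]
100 9 [6.3 8.9]
120 6 [5.8 7.3]
160 1 [18. 18.]
```

Request:
{"fn": "move_arm", "kwargs": {
  "targets": [
    [[0.032, -0.019, 0, 0, 0, 0.1, 1], [0.032, -0.019, 0, 0, 0, 0.1, 1], [0.032, -0.019, 0, 0, 0, 0.1, 1], [0.032, -0.019, 0, 0, 0, 0.1, 1], [0.032, -0.019, 0, 0, 0, 0.1, 1], [0.032, -0.019, 0, 0, 0, 0.1, 1], [0, 0, 0, 0, 0, 0, 1]]
  ]
}}

```text
t: 7.5
ee_pos: [553.4, 117.1, 99.0]
ee_rot: [-180.0, -0.0, -9.5]
force: [-0.6, 0.5, 0.1]
gripper_width: 0.003
finger_force: 0.0
```

```bash
python3 - <<'E'
from h import *
report()
im,d=camera("wrist"); c=cal("wrist"); np.savez("pics/w3.npz",im=im,d=d,K=c[0],R=c[1],t=c[2])
pw=lambda x,y,z: proj(c,[*(PIN+Rm(A)@[x,y]),z])[0]
for x in (28,20,10): print(x,pw(x,155,35), pw(x,155,40))
cv2.imwrite("pics/a3.png",cv2.resize(im[...,::-1],(768,576),interpolation=cv2.INTER_CUBIC))
E
```

```text
t 7.5 pos [553.4 117.1  99. ] heading rel home 0.053 tool in tray frame [-91.9 161. ] F tool-dir [-0.7   0.38] 0.06
28 [282.31759935 -53.98630377] [283.21079915 -60.35749361]
20 [280.67307429 -27.79212787] [281.47553707 -32.8942968 ]
10 [278.71430477   3.40736837] [ 2.79412967e+02 -2.50947852e-01]
```

View pics/a3.png

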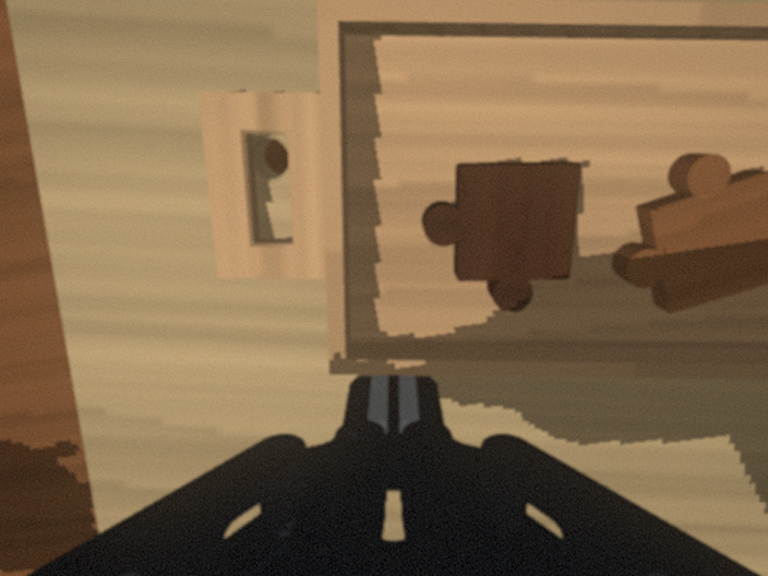

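```bash
python3 - <<'E'
from h import *
# original wrist0 pose: rebuild calibration from the current one via the tool frame (start pose)
from scipy.spatial.transform import Rotation as Ro
def T(p,r): M=np.eye(4);M[:3,:3]=Ro.from_euler('xyz',r,degrees=True).as_matrix();M[:3,3]=p;return M
s=read_state();c=cal("wrist");W=np.eye(4);W[:3,:3]=c[1];W[:3,3]=c[2]
X=W@T(s['ee_pos'],s['ee_rot'])
W0=X@np.linalg.inv(T([549.6,0.1,303.1],[-179.9,-0.02,90.0])); c0=(c[0],W0[:3,:3],W0[:3,3])
print(-c0[1].T@c0[2])
im=cv2.imread("pics/wrist0.png")
print(im[76:92,366:392].max(2))
for L in range(6,19,2):
    a=np.linspace(0,6.28,60); x=28-L
    xy=PIN+np.stack([np.full(60,x),155+6*np.cos(a)],1)@Rm(A).T
    p=proj(c0,np.c_[xy,29+6*np.sin(a)]); print(L,p.min(0).round(1),p.max(0).round(1))
print("stop top face -x corners",proj(c0,np.c_[PIN+np.array([[28,135],[28,175]])@Rm(A).T,[40,40]]))
E
```

```text
[550.26513371  79.2271861  373.86950905]
[[166 162 162 163 166 162 164 164 157 134  88  56  48  53  54  53  60  66
   72  82  81  65  56  55  58  55]
 [162 161 164 168 166 168 167 162 146 110  73  48  44  45  48  52  54  48
   47  51  60  51  50  48  54  51]
 [161 166 162 160 165 166 171 157 133  92  63  43  52  55  54  52  53  54
   51  55  52  44  54  51  51  57]
 [168 160 163 164 163 165 164 151 118  71  49  43  47  47  59  59  51  53
   55  52  56  56  51  55  50  53]
 [167 164 164 163 162 166 156 127  92  56  46  50  51  54  52  47  55  53
   52  51  52  53  56  49  40  51]
 [164 164 163 170 166 159 144 109  70  46  48  56  45  46  56  54  51  48
   49  60  47  41  50  55  54  58]
 [162 164 165 167 160 142 113  94  59  47  51  46  51  57  49  47  53  53
   50  52  51  50  55  51  53  55]
 [169 164 161 161 158 134 104  78  59  49  46  47  53  48  49  45  52  43
   47  49  51  52  48  50  50  61]
 [164 163 165 163 151 123  99  81  53  46  43  40  46  46  50  39  52  52
   49  45  51  48  50  54  56  58]
 [164 162 165 159 143 114  95  83  66  62  51  57  53  47  48  46  48  42
   4
[... 284 characters left out ...]
94  90  94 100  91  97  97  94  82  56
   51  48  48  53  52  60  67  75]
 [163 167 165 158 131 108  97  98  99  92  93  96 103  97 104 105  85  65
   50  53  61  57  58  60  69  77]
 [160 163 161 159 138 107  91  94  87  94  96  97  97 105 102  95  80  63
   50  52  54  52  60  59  71  80]
 [165 170 166 156 135 110  98  98  95  97  93  99 101 102 102  92  73  60
   55  57  49  54  59  75  75  78]]
6 [379.2  74.2] [384.9  86.4]
8 [377.4  73.8] [383.   85.9]
10 [375.5  73.3] [381.1  85.5]
12 [373.7  72.9] [379.3  85. ]
14 [371.9  72.4] [377.4  84.6]
16 [370.   71.9] [375.5  84.1]
18 [368.2  71.5] [373.6  83.7]
stop top face -x corners [[384.9497541  101.86455577]
 [398.76698557  60.1110064 ]]
```

Request:
{"fn": "move_arm", "kwargs": {
  "targets": [
    [[0.01, -0.006, 0, 0, 0, 0.03, 1], [0.01, -0.006, 0, 0, 0, 0.03, 1], [0.01, -0.006, 0, 0, 0, 0.03, 1], [0.01, -0.006, 0, 0, 0, 0.03, 1], [0.01, -0.006, 0, 0, 0, 0.03, 1], [0, 0, 0, 0, 0, 0, 1]]
  ]
}}

```text
t: 8.15
ee_pos: [555.8, 118.1, 98.9]
ee_rot: [-180.0, -0.0, -10.3]
force: [0.2, -0.4, -0.8]
gripper_width: 0.002
finger_force: 0.2
```

Request:
{"fn": "move_arm", "kwargs": {
  "targets": [
    [[0.004, -0.002, 0, 0, 0, 0.013, 1], [0.004, -0.002, 0, 0, 0, 0.013, 1], [0.004, -0.002, 0, 0, 0, 0.013, 1], [0.004, -0.002, 0, 0, 0, 0.013, 1], [0, 0, 0, 0, 0, 0, 1]]
  ]
}}

```text
t: 8.65
ee_pos: [556.6, 118.3, 98.9]
ee_rot: [-180.0, -0.0, -10.6]
force: [-0.2, -0.4, 0.8]
gripper_width: -0.002
finger_force: 0.3
```

Request:
{"fn": "move_arm", "kwargs": {
  "targets": [
    [[0.004, -0.002, 0, 0, 0, 0.013, 1], [0.004, -0.002, 0, 0, 0, 0.013, 1], [0.004, -0.002, 0, 0, 0, 0.013, 1], [0.003, -0.002, 0, 0, 0, 0.013, 1], [0, 0, 0, 0, 0, 0, 1]]
  ]
}}

```text
t: 9.15
ee_pos: [557.4, 118.5, 98.9]
ee_rot: [-180.0, -0.0, -10.9]
force: [-0.4, -1.2, -0.1]
gripper_width: 0.002
finger_force: 0.3
```

Request:
{"fn": "move_arm", "kwargs": {
  "targets": [
    [[0.003, -0.002, 0, 0, 0, 0.01, 1], [0.003, -0.002, 0, 0, 0, 0.01, 1], [0.003, -0.002, 0, 0, 0, 0.01, 1], [0.003, -0.002, 0, 0, 0, 0.01, 1], [0, 0, 0, 0, 0, 0, 1]]
  ]
}}

```text
t: 9.65
ee_pos: [558.1, 118.8, 98.9]
ee_rot: [-180.0, -0.0, -11.2]
force: [0.1, -0.5, -0.2]
gripper_width: 0.0
finger_force: 0.2
```

Request:
{"fn": "move_arm", "kwargs": {
  "targets": [
    [[0.003, -0.002, 0, 0, 0, 0.01, 1], [0.003, -0.002, 0, 0, 0, 0.01, 1], [0.003, -0.002, 0, 0, 0, 0.01, 1], [0.002, -0.001, 0, 0, 0, 0.005, 1], [0, 0, 0, 0, 0, 0, 1]]
  ]
}}

```text
t: 10.15
ee_pos: [558.7, 119.0, 98.9]
ee_rot: [-180.0, -0.0, -11.4]
force: [-0.4, -0.3, -0.2]
gripper_width: 0.001
finger_force: 0.2
```

Request:
{"fn": "move_arm", "kwargs": {
  "targets": [
    [[0.003, -0.002, 0, 0, 0, 0.01, 1], [0.003, -0.002, 0, 0, 0, 0.01, 1], [0.003, -0.002, 0, 0, 0, 0.01, 1], [0.002, -0.001, 0, 0, 0, 0.005, 1], [0, 0, 0, 0, 0, 0, 1]]
  ]
}}

```text
t: 10.65
ee_pos: [559.1, 119.3, 98.9]
ee_rot: [180.0, 0.0, -11.5]
force: [-1.2, 0.2, 0.3]
gripper_width: -0.006
finger_force: 0.5
```

Request:
{"fn": "move_arm", "kwargs": {
  "targets": [
    [[0.002, -0.001, 0, 0, 0, 0, 1], [0.002, -0.001, 0, 0, 0, 0, 1], [0.002, -0.001, 0, 0, 0, 0, 1], [0, 0, 0, 0, 0, 0, 1]]
  ]
}}

```text
t: 11.05
ee_pos: [559.3, 119.4, 98.8]
ee_rot: [180.0, 0.0, -11.5]
force: [-2.9, -0.2, 0.4]
gripper_width: 0.0
finger_force: 1.3
```

Request:
{"fn": "move_arm", "kwargs": {
  "targets": [
    [[0.002, 0, 0, 0, 0, 0, 1], [0.002, 0, 0, 0, 0, 0, 1], [0.002, 0, 0, 0, 0, 0, 1], [0.002, 0, 0, 0, 0, 0, 1], [0, 0, 0, 0, 0, 0, 1]]
  ]
}}

```text
t: 11.55
ee_pos: [559.3, 119.4, 98.8]
ee_rot: [180.0, 0.1, -11.5]
force: [-5.2, 0.4, 2.7]
gripper_width: 0.001
finger_force: 2.6
```

Request:
{"fn": "move_arm", "kwargs": {
  "targets": [
    [[0.002, 0, 0, 0, 0, 0, 1], [0.002, 0, 0, 0, 0, 0, 1], [0.002, 0, 0, 0, 0, 0, 1], [0.002, 0, 0, 0, 0, 0, 1], [0, 0, 0, 0, 0, 0, 1]]
  ]
}}

```text
t: 12.05
ee_pos: [559.4, 119.4, 98.7]
ee_rot: [180.0, 0.1, -11.5]
force: [-6.6, 1.1, 3.8]
gripper_width: 0.001
finger_force: 3.1
```

```bash
python3 - <<'E'
from h import *
report()
E
```

```text
t 12.05 pos [559.4 119.4  98.7] heading rel home 0.017 tool in tray frame [-92.2 161.1] F tool-dir [-6.69 -0.27] 3.77
```

Request:
{"fn": "move_arm", "kwargs": {
  "targets": [
    [[0.002, 0, 0, 0, 0, 0, 1], [0.002, 0, 0, 0, 0, 0, 1], [0.002, 0, 0, 0, 0, 0, 1], [0.002, 0, 0, 0, 0, 0, 1], [0.002, 0, 0, 0, 0, 0, 1], [0, 0, 0, 0, 0, 0, 1]]
  ]
}}

```text
t: 12.65
ee_pos: [559.5, 119.4, 98.6]
ee_rot: [180.0, 0.2, -11.5]
force: [-7.3, 1.6, 3.1]
gripper_width: 0.003
finger_force: 3.6
```

```bash
python3 - <<'E'
from h import *
report()
E
```

```text
t 12.65 pos [559.5 119.4  98.6] heading rel home 0.017 tool in tray frame [-92.1 161.1] F tool-dir [-7.51  0.11] 3.07
```

Request:
{"fn": "move_arm", "kwargs": {
  "targets": [
    [[0.002, 0, 0, 0, 0, 0, 1], [0.002, 0, 0, 0, 0, 0, 1], [0.002, 0, 0, 0, 0, 0, 1], [0.002, 0, 0, 0, 0, 0, 1], [0, 0, 0, 0, 0, 0, 1], [0, 0, 0, 0, 0, 0, 1]]
  ]
}}

```text
t: 13.25
ee_pos: [559.6, 119.4, 98.6]
ee_rot: [180.0, 0.2, -11.5]
force: [-8.5, 1.1, 4.8]
gripper_width: 0.001
finger_force: 4.0
```

```bash
python3 - <<'E'
from h import *
report();camera("side");report();camera("side");report()
E
```

```text
t 13.25 pos [559.6 119.4  98.6] heading rel home 0.017 tool in tray frame [-92.  161.1] F tool-dir [-8.52 -0.62] 4.84
t 13.3 pos [559.6 119.4  98.6] heading rel home 0.017 tool in tray frame [-92.  161.1] F tool-dir [-8.1  -1.27] 3.94
t 13.35 pos [559.6 119.4  98.6] heading rel home 0.017 tool in tray frame [-92.  161.1] F tool-dir [-7.23 -0.37] 4.39
```

Request:
{"fn": "move_arm", "kwargs": {
  "targets": [
    [[0.002, 0, 0, 0, 0, 0, 1], [0.002, 0, 0, 0, 0, 0, 1], [0.002, 0, 0, 0, 0, 0, 1], [0.001, 0, 0, 0, 0, 0, 1], [0, 0, 0, 0, 0, 0, 1]]
  ]
}}

```text
t: 13.85
ee_pos: [559.6, 119.4, 98.5]
ee_rot: [180.0, 0.3, -11.5]
force: [-9.5, 1.4, 4.7]
gripper_width: -0.001
finger_force: 4.5
```

```bash
python3 - <<'E'
from h import *
report()
for i in range(5): camera("side");report()
E
```

```text
t 13.85 pos [559.6 119.4  98.5] heading rel home 0.017 tool in tray frame [-92.  161.1] F tool-dir [-9.54 -0.56] 4.68
t 13.9 pos [559.6 119.4  98.5] heading rel home 0.017 tool in tray frame [-92.  161.2] F tool-dir [-8.55 -1.22] 4.93
t 13.95 pos [559.6 119.4  98.5] heading rel home 0.017 tool in tray frame [-92.  161.1] F tool-dir [-8.87 -0.74] 4.84
t 14.0 pos [559.6 119.4  98.5] heading rel home 0.017 tool in tray frame [-92.  161.1] F tool-dir [-9.63 -1.65] 5.63
t 14.05 pos [559.6 119.4  98.5] heading rel home 0.017 tool in tray frame [-92.  161.1] F tool-dir [-8.83  0.37] 4.17
t 14.1 pos [559.6 119.4  98.5] heading rel home 0.017 tool in tray frame [-92.  161.1] F tool-dir [-9.4 -0.5] 5.62
```

Request:
{"fn": "move_arm", "kwargs": {
  "targets": [
    [[0.001, 0, 0, 0, 0, 0, 1], [0.001, 0, 0, 0, 0, 0, 1], [0, 0, 0, 0, 0, 0, 1], [0, 0, 0, 0, 0, 0, 1], [0, 0, 0, 0, 0, 0, 1], [0, 0, 0, 0, 0, 0, 1], [0, 0, 0, 0, 0, 0, 1], [0, 0, 0, 0, 0, 0, 1]]
  ]
}}

```text
t: 14.9
ee_pos: [559.6, 119.4, 98.5]
ee_rot: [180.0, 0.3, -11.5]
force: [-8.4, 1.5, 3.8]
gripper_width: 0.003
finger_force: 4.6
```

```bash
python3 - <<'E'
from h import *
report()
for i in range(6): camera("side");report()
E
```

```text
t 14.9 pos [559.6 119.4  98.5] heading rel home 0.017 tool in tray frame [-92.  161.1] F tool-dir [-8.48 -0.23] 3.81
t 14.95 pos [559.6 119.4  98.5] heading rel home 0.017 tool in tray frame [-92.  161.1] F tool-dir [-8.32 -0.24] 5.43
t 15.0 pos [559.6 119.4  98.5] heading rel home 0.017 tool in tray frame [-92.  161.1] F tool-dir [-9.12 -0.52] 4.65
t 15.05 pos [559.6 119.4  98.5] heading rel home 0.017 tool in tray frame [-92.  161.1] F tool-dir [-8.79 -1.05] 5.27
t 15.1 pos [559.6 119.4  98.5] heading rel home 0.017 tool in tray frame [-92.  161.1] F tool-dir [-9.1  -0.51] 4.58
t 15.15 pos [559.6 119.4  98.5] heading rel home 0.017 tool in tray frame [-92.  161.1] F tool-dir [-8.59 -0.09] 5.07
t 15.2 pos [559.6 119.4  98.5] heading rel home 0.017 tool in tray frame [-92.  161.1] F tool-dir [-9.28 -0.27] 4.8
```

Request:
{"fn": "move_arm", "kwargs": {
  "targets": [
    [[0, 0, 0, 0, 0, 0, 1], [0, 0, 0, 0, 0, 0, 1], [0, 0, 0, 0, 0, 0, 1], [0, 0, 0, 0, 0, 0, 1], [0, 0, 0, 0, 0, 0, 1], [0, 0, 0, 0, 0, 0, 1], [0, 0, 0, 0, 0, 0, 1]]
  ]
}}

```text
t: 15.9
ee_pos: [559.6, 119.4, 98.5]
ee_rot: [180.0, 0.3, -11.5]
force: [-8.6, 0.9, 4.6]
gripper_width: 0.001
finger_force: 4.6
```

Request:
{"fn": "move_arm", "kwargs": {
  "targets": [
    [[0.002, 0, 0, 0, 0, 0, 1], [0.002, 0, 0, 0, 0, 0, 1], [0.001, 0, 0, 0, 0, 0, 1], [0, 0, 0, 0, 0, 0, 1], [0, 0, 0, 0, 0, 0, 1], [0, 0, 0, 0, 0, 0, 1]]
  ]
}}

```text
t: 16.5
ee_pos: [559.6, 119.4, 98.4]
ee_rot: [180.0, 0.3, -11.5]
force: [-10.2, 0.8, 5.0]
gripper_width: 0.002
finger_force: 4.8
```

```bash
python3 - <<'E'
from h import *
report()
for i in range(6): camera("side");report()
E
```

```text
t 16.5 pos [559.6 119.4  98.4] heading rel home 0.017 tool in tray frame [-92.  161.1] F tool-dir [-10.13  -1.2 ] 5.04
t 16.55 pos [559.6 119.4  98.4] heading rel home 0.017 tool in tray frame [-92.  161.2] F tool-dir [-9.37 -0.89] 5.18
t 16.6 pos [559.7 119.4  98.5] heading rel home 0.017 tool in tray frame [-91.9 161.2] F tool-dir [-9.5  -0.43] 5.18
t 16.65 pos [559.7 119.4  98.5] heading rel home 0.017 tool in tray frame [-91.9 161.2] F tool-dir [-8.31 -0.74] 6.19
t 16.7 pos [559.6 119.4  98.4] heading rel home 0.017 tool in tray frame [-92.  161.1] F tool-dir [-10.06  -0.45] 5.65
t 16.75 pos [559.6 119.4  98.4] heading rel home 0.017 tool in tray frame [-91.9 161.2] F tool-dir [-9.97 -1.53] 4.99
t 16.8 pos [559.7 119.4  98.5] heading rel home 0.017 tool in tray frame [-91.9 161.1] F tool-dir [-10.37  -0.35] 5.45
```

Request:
{"fn": "move_arm", "kwargs": {
  "targets": [
    [[0, 0, 0, 0, 0, 0, 1], [0, 0, 0, 0, 0, 0, 1], [0, 0, 0, 0, 0, 0, 1], [0, 0, 0, 0, 0, 0, 1], [0, 0, 0, 0, 0, 0, 1], [0, 0, 0, 0, 0, 0, 1], [0, 0, 0, 0, 0, 0, 1], [0, 0, 0, 0, 0, 0, 1], [0, 0, 0, 0, 0, 0, 1], [0, 0, 0, 0, 0, 0, 1]]
  ]
}}

```text
t: 17.8
ee_pos: [559.7, 119.4, 98.5]
ee_rot: [180.0, 0.3, -11.5]
force: [-10.2, 1.5, 4.8]
gripper_width: -0.0
finger_force: 4.8
```

The tray was held on the buffer at about 9.7 N for over a second. Now I retreat, lift, turn so the fingers close along the tray's x, and go for the peg.

Request:
{"fn": "move_arm", "kwargs": {
  "targets": [
    [[-0.02, 0, 0, 0, 0, 0, 1], [-0.04, 0, 0, 0, 0, 0, 1], [-0.1, 0, 0, 0, 0, 0, 1], [-0.15, 0, 0, 0, 0, 0, 1], [0, 0, -0.6, 0, 0, 0, 1], [0, 0, -0.8, 0, 0, 0, 1], [0, 0, -0.6, 0, 0, -1, 0], [0, 0, -0.4, 0, 0, -1, -1], [0, 0, 0, 0, 0, -1, -1], [0, 0, 0, 0, 0, -1, -1], [0, 0, 0, 0, 0, -1, -1], [0, 0, 0, 0, 0, -1, -1], [0, 0, 0, 0, 0, -1, -1], [0, 0, 0, 0, 0, -1, -1], [0, 0, 0, 0, 0, -1, -1], [0, 0, 0, 0, 0, -1, -1], [0, 0, 0, 0, 0, -1, -1], [0, 0, 0, 0, 0, -1, -1], [0, 0, 0, 0, 0, -1, -1], [0, 0, 0, 0, 0, -1, -1]]
  ]
}}

```text
t: 19.8
ee_pos: [546.8, 122.1, 219.1]
ee_rot: [179.9, -0.0, 68.9]
force: [0.1, 0.3, -0.3]
gripper_width: 0.997
finger_force: 0.0
```

```bash
cat >> h.py <<'E'
from scipy.spatial.transform import Rotation as Ro
def goto(p,yaw=None):
    s=read_state(); R=Ro.from_euler('xyz',s['ee_rot'],degrees=True)
    d=R.inv().apply(np.array(p)-s['ee_pos'])/50
    print("tool shift units",d.round(3),"turn units",None if yaw is None else round(-(yaw-s['ee_rot'][2])*np.pi/18,2), "joints",s['joints'].round(0),s['t'])
E
python3 - <<'E'
from h import *
report(); goto([541,-418,230],78)
E
```

```text
t 19.8 pos [546.8 122.1 219.1] heading rel home 1.421 tool in tray frame [141.5 130.4] F tool-dir [ 0.31 -0.02] -0.31
tool shift units [-10.118   3.782  -0.219] turn units -1.59 joints [ 1. 20. 93.  0. 67. 22.] 19.8
```

Request:
{"fn": "move_arm", "kwargs": {
  "targets": [
    [[-0.4, 0.15, -0.02, 0, 0, 0, -1], [-0.75, 0.28, -0.02, 0, 0, 0, -1], [-0.75, 0.28, -0.02, 0, 0, 0, -1], [-0.75, 0.28, -0.02, 0, 0, 0, -1], [-0.75, 0.28, -0.02, 0, 0, 0, -1], [-0.75, 0.28, -0.02, 0, 0, 0, -1], [-0.75, 0.28, -0.02, 0, 0, 0, -1], [-0.75, 0.28, -0.02, 0, 0, 0, -1], [-0.75, 0.28, -0.02, 0, 0, 0, -1], [-0.75, 0.28, -0.02, 0, 0, 0, -1], [-0.75, 0.28, -0.02, 0, 0, 0, -1], [-0.75, 0.28, -0.02, 0, 0, 0, -1], [-0.75, 0.28, 0, 0, 0, 0, -1], [-0.72, 0.27, 0, 0, 0, 0, -1], [0, 0, 0, 0, 0, -0.8, -1], [0, 0, 0, 0, 0, -0.79, -1], [0, 0, 0, 0, 0, 0, -1]]
  ]
}}

```text
t: 21.5
ee_pos: [538.5, -418.5, 230.7]
ee_rot: [180.0, 0.0, 77.8]
force: [0.3, -0.6, 0.3]
gripper_width: 1.004
finger_force: 0.0
```

```bash
python3 - <<'E'
from h import *
s=report(); im,d=camera("wrist"); c=cal("wrist"); C=cloud(c,d); cv2.imwrite("pics/p1.png",im[...,::-1])
print("exp px",proj(c,[[542,-359,78],[542,-359,30]]))
g=im.astype(int); m=(C[...,2]>72)&(C[...,2]<84)&(abs(C[...,0]-542)<25)&(abs(C[...,1]+359)<25)&(d>0)
print("top",C[m].mean(0),m.sum(),cv2.minEnclosingCircle(C[m][:,:2].astype(np.float32)))
for r in silhouettes("wrist","peg")[:3]: print(r["p"],r["box"])
m=(abs(C[...,2]-30)<3)&(abs(C[...,0]-542)<50)&(abs(C[...,1]+359)<50)&(d>0); print("rest",cv2.minAreaRect(C[m][:,:2].astype(np.float32)))
E
```

```text
t 21.5 pos [ 538.5 -418.5  230.7] heading rel home 1.576 tool in tray frame [-370.2    0.6] F tool-dir [-0.56 -0.41] 0.26
exp px [[249.12282992 122.22275896]
 [251.33159681 116.82601781]]
top [ 541.24454683 -358.88069931   77.98874103] 901 ((541.0039672851562, -359.2641906738281), 11.876296043395996)
0.8 [100.2, 24.3, 153.3, 68.2]
0.72 [230.5, 103.6, 263.8, 138.0]
0.68 [172.5, 1.8, 216.7, 23.4]
rest ((540.8450927734375, -359.34527587890625), (60.17970657348633, 60.13895034790039), 62.17713165283203)
```

View pics/p1.png

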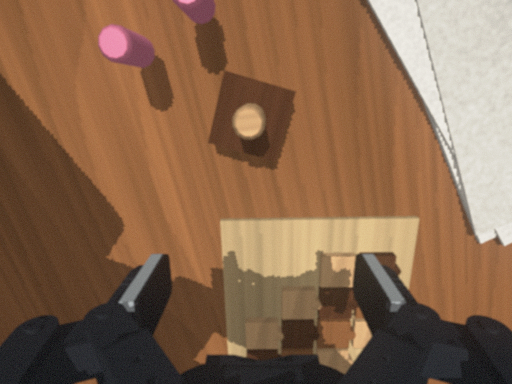

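The beige peg stands at (249,121), top at (541,-359,78). The pink ones at (127,47) and (195,8) are well clear of the fingers. Now I move over it and down, then close.

Request:
{"fn": "move_arm", "kwargs": {
  "targets": [
    [[0.3, -0.05, 0, 0, 0, 0, -1], [0.45, -0.07, 0, 0, 0, 0, -1], [0.42, -0.08, 0, 0, 0, 0, -1], [0, 0, 0.3, 0, 0, 0, -1], [0, 0, 0.5, 0, 0, 0, -1], [0, 0, 0.5, 0, 0, 0, -1], [0, 0, 0.5, 0, 0, 0, -1], [0, 0, 0.3, 0, 0, 0, -1], [0, 0, 0.11, 0, 0, 0, -1], [0, 0, 0, 0, 0, 0, -1]]
  ]
}}

```text
t: 22.6
ee_pos: [541.3, -358.2, 120.1]
ee_rot: [-180.0, -0.0, 77.8]
force: [-0.2, -0.4, 1.3]
gripper_width: 1.002
finger_force: 0.0
```

Request:
{"fn": "move_arm", "kwargs": {
  "targets": [
    [[0, 0, 0, 0, 0, 0, 0.3], [0, 0, 0, 0, 0, 0, 0.3], [0, 0, 0, 0, 0, 0, 0.5], [0, 0, 0, 0, 0, 0, 0.7], [0, 0, 0, 0, 0, 0, 1], [0, 0, 0, 0, 0, 0, 1], [0, 0, 0, 0, 0, 0, 1], [0, 0, 0, 0, 0, 0, 1]]
  ]
}}

```text
t: 23.4
ee_pos: [541.6, -359.1, 121.2]
ee_rot: [179.9, 0.0, 77.8]
force: [-0.6, 1.4, 5.0]
gripper_width: 0.264
finger_force: 58.9
```

Request:
{"fn": "move_arm", "kwargs": {
  "targets": [
    [[0, 0, -0.1, 0, 0, 0, 1], [0, 0, -0.3, 0, 0, 0, 1], [0, 0, -0.6, 0, 0, 0, 1], [0, 0, -0.7, 0, 0, 0, 1], [0, 0, -0.4, 0, 0, 0, 1], [0.4, -0.03, 0, 0, 0, 0, 1], [0.7, -0.03, 0, 0, 0, 0, 1], [0.75, -0.03, 0, 0, 0, 0, 1], [0.75, -0.03, 0, 0, 0, 0, 1], [0.75, -0.03, 0, 0, 0, 0, 1], [0.75, -0.03, 0, 0, 0, 0, 1], [0.75, -0.03, 0, 0, 0, 0, 1], [0.75, -0.03, 0, 0, 0, 0, 1], [0.75, -0.03, 0, 0, 0, 0, 1], [0.75, -0.03, 0, 0, 0, 0, 1], [0.75, -0.03, 0, 0, 0, 0, 1], [0.5, -0.03, 0, 0, 0, 0, 1], [0.25, 0, 0, 0, 0, 0, 1], [0, 0, 0, 0, 0, 0, 1], [0, 0, 0, 0, 0, 0, 1]]
  ]
}}

```text
t: 25.4
ee_pos: [614.3, 64.9, 225.0]
ee_rot: [-179.9, 0.0, 77.8]
force: [0.2, -0.2, -0.4]
gripper_width: 0.258
finger_force: 59.4
```

```bash
python3 - <<'E'
from h import *
s=report(); im,d=camera("wrist"); c=cal("wrist"); cv2.imwrite("pics/q1.png",im[...,::-1]); np.savez("pics/q1.npz",K=c[0],R=c[1],t=c[2],d=d)
print(s['finger_force'],s['gripper_width'],"exp hole px",proj(c,[[631.1,142.8,18],[617.5,-57,34]]))
C=cloud(c,d); q=(C[...,:2]-PIN)@Rm(A)
E
```

```text
t 25.4 pos [614.3  64.9 225. ] heading rel home 1.577 tool in tray frame [118.4  28.9] F tool-dir [-0.15 -0.22] -0.43
59.38206881750375 0.2584428968959222 exp hole px [[262.3413278   89.33693801]
 [291.75701889 302.52042185]]
```

View pics/q1.png

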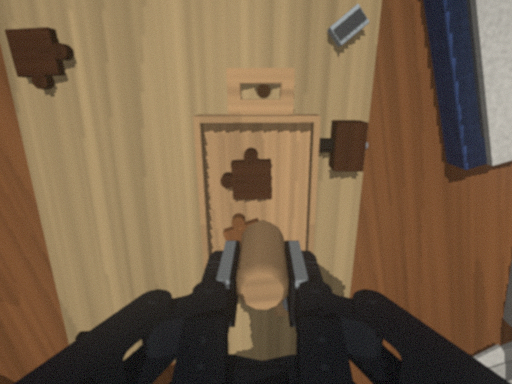

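```bash
python3 - <<'E'
from h import *
z=np.load("pics/q1.npz"); c=(z["K"],z["R"],z["t"]); im=cv2.imread("pics/q1.png").max(2).astype(int)
print(im[80:102,232:298:2])
m=im[82:99,254:276]<95; ys,xs=np.nonzero(m); uv=np.array([xs.mean()+254,ys.mean()+82]); print(uv,m.sum(),xs.min()+254,xs.max()+254,ys.min()+82,ys.max()+82)
print("hole",atz(c,uv,18)); 
# peg axis from current picture: depth of the knob top face unseen; slot corners
C=cloud(c,z["d"]); q=(C[...,:2]-PIN)@Rm(A); lug=(abs(C[...,2]-26)<2.5)&(q[...,1]>183)&(q[...,1]<225); print("lug in pin frame",np.percentile(q[lug],[1,99],axis=0))
E
```

```text
[[189 188 188 185 186 185 185 186 187 189 184 183 185 184 184 183 185 185
  185 181 187 186 187 183 183 185 182 184 185 186 184 170 164]
 [185 183 186 183 184 186 186 187 187 184 184 187 180 185 179 184 182 178
  184 183 180 180 180 176 175 179 184 185 182 182 182 173 160]
 [185 187 184 183 172 165 171 175 172 170 171 166 165 165 157 165 161 165
  163 163 164 163 161 162 163 178 183 183 181 183 185 175 162]
 [183 189 182 179 146 139 137 134 135 139 137 136 135 132 130 128 130 129
  129 129 127 133 140 136 143 174 182 185 187 185 183 172 166]
 [183 179 182 175 133 110 112 112 112 107 112 115 107 107  97  96  96 102
  108 112 108 114 116 114 130 170 187 184 184 189 184 173 158]
 [184 182 184 176 130 107 109 106 103 106 106 102 103  92  79  76  80  88
   87  98 101 105 106 106 126 173 186 187 185 185 186 170 161]
 [179 180 179 179 133 107 106 111 106 103 107  93  98  89  74  72  76  79
   87  94 101 102 101 106 129 170 188 182 182 185 183 160 161]
 [179 176 175 170 126 100 107 106 107 114 121 115  94  83  75  73  71  78
   85  93 101 107 111 130 143 177 184 186 181 185 177 162 160]
 [17
[... 1386 characters left out ...]
0 159 171 169 166 163 168 166 166 166 149 128 132 145
  159 165 168 167 171 166 168 177 179 180 182 175 174 157 160]
 [181 181 178 187 165 165 169 170 169 165 166 172 167 167 166 160 156 166
  167 173 169 166 171 169 168 178 183 185 180 177 181 165 157]
 [181 184 186 184 179 173 180 178 176 176 175 176 177 178 179 180 177 182
  180 177 177 177 180 176 175 183 179 181 179 181 177 166 163]
 [185 181 184 180 182 181 182 181 180 178 179 181 180 183 183 183 180 182
  182 183 179 180 181 181 180 178 178 180 178 181 176 167 161]]
[263.29166667  89.80555556] 144 254 270 84 97
hole [631.79570265 142.27068638  18.        ]
lug in pin frame [[-223.35969924  183.29661366]
 [ 124.91366865  224.15777921]]
```

```bash
python3 - <<'E'
from h import *
z=np.load("pics/q1.npz"); c=(z["K"],z["R"],z["t"])
h=atz(c,[263.6,90.5],18); sl=atz(c,[260.5,91.2],26); print(h,sl,(h[:2]-PIN)@Rm(A),(sl[:2]-PIN)@Rm(A))
T=(h+[0.3,0.1,0]) ; T[2]=160; print(T); goto(T,77.5)
E
```

```text
[631.93161624 141.67900311  18.        ] [629.33215773 141.68310316  26.        ] [-28.99599409 196.98001003] [-31.53442388 196.42003189]
[632.23161624 141.77900311 160.        ]
tool shift units [1.591 0.02  1.301] turn units 0.04 joints [-4. 25. 84. -0. 71.  8.] 25.45
```

Request:
{"fn": "move_arm", "kwargs": {
  "targets": [
    [[0.3, 0, 0, 0, 0, 0, 1], [0.5, 0.01, 0, 0, 0, 0, 1], [0.5, 0, 0, 0, 0, 0, 1], [0.3, 0, 0.2, 0, 0, 0, 1], [0, 0, 0.5, 0, 0, 0, 1], [0, 0, 0.4, 0, 0, 0, 1], [0, 0, 0.2, 0, 0, 0, 1], [0, 0, 0, 0, 0, 0, 1], [0, 0, 0, 0, 0, 0, 1]]
  ]
}}

```text
t: 26.35
ee_pos: [632.6, 143.1, 160.7]
ee_rot: [180.0, -0.0, 77.7]
force: [0.8, -0.2, -0.2]
gripper_width: 0.262
finger_force: 59.4
```

```bash
python3 - <<'E'
from h import *
s=report(); ims=[]
for n in ["scene","side"]:
    im,d=camera(n); c=cal(n); p=proj(c,s['ee_pos']-[0,0,120])[0].astype(int); im=im[...,::-1].copy()
    x,y=p; ims.append(cv2.resize(im[y-40:y+30,x-45:x+45],(400,311),interpolation=cv2.INTER_CUBIC))
    H=proj(c,[[631.6,142.1,z] for z in (18,26)]); print(n,p,H.round(1),(H-[x-45,y-40])*400/90)
cv2.imwrite("pics/i1.png",np.hstack(ims))
E
```

```text
t 26.35 pos [632.6 143.1 160.7] heading rel home 1.576 tool in tray frame [198.6  27.7] F tool-dir [-0.01 -0.78] -0.23
scene [306 195] [[305.6 200.9]
 [305.9 199. ]] [[198.37846925 204.11077252]
 [199.36143483 195.5685291 ]]
side [256 158] [[256.7 165.2]
 [256.6 162.9]] [[202.94535794 209.81591014]
 [202.83093168 199.57366173]]
```

View pics/i1.png

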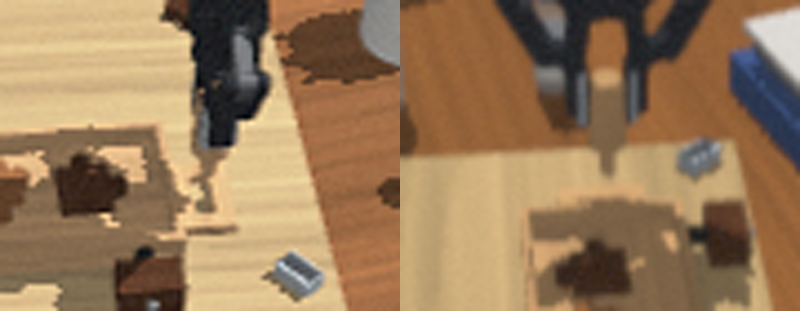

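The peg hangs upright above the lug's slot. I shift about 1 mm back and go down to the slot.

Request:
{"fn": "move_arm", "kwargs": {
  "targets": [
    [[-0.02, -0.008, 0.04, 0, 0, 0, 1], [0, 0, 0.1, 0, 0, 0, 1], [0, 0, 0.1, 0, 0, 0, 1], [0, 0, 0.08, 0, 0, 0, 1], [0, 0, 0.05, 0, 0, 0, 1], [0, 0, 0.04, 0, 0, 0, 1], [0, 0, 0.04, 0, 0, 0, 1], [0, 0, 0, 0, 0, 0, 1]]
  ]
}}

```text
t: 27.25
ee_pos: [631.5, 142.5, 137.6]
ee_rot: [-180.0, 0.0, 77.8]
force: [-0.0, -0.3, -0.6]
gripper_width: 0.258
finger_force: 59.4
```

Request:
{"fn": "move_arm", "kwargs": {
  "targets": [
    [[0, 0, 0.02, 0, 0, 0, 1], [0, 0, 0.02, 0, 0, 0, 1], [0, 0, 0.02, 0, 0, 0, 1], [0, 0, 0.02, 0, 0, 0, 1], [0, 0, 0, 0, 0, 0, 1]]
  ]
}}

```text
t: 27.75
ee_pos: [631.5, 142.4, 133.7]
ee_rot: [-180.0, 0.0, 77.8]
force: [-0.0, 0.5, -0.6]
gripper_width: 0.265
finger_force: 59.4
```

Request:
{"fn": "move_arm", "kwargs": {
  "targets": [
    [[0, 0, 0.015, 0, 0, 0, 1], [0, 0, 0.015, 0, 0, 0, 1], [0, 0, 0.015, 0, 0, 0, 1], [0, 0, 0.015, 0, 0, 0, 1], [0, 0, 0, 0, 0, 0, 1]]
  ]
}}

```text
t: 28.25
ee_pos: [631.5, 142.5, 130.8]
ee_rot: [-180.0, 0.0, 77.8]
force: [0.5, -0.2, -0.9]
gripper_width: 0.256
finger_force: 59.4
```

Request:
{"fn": "move_arm", "kwargs": {
  "targets": [
    [[0, 0, 0.02, 0, 0, 0, 1], [0, 0, 0.02, 0, 0, 0, 1], [0, 0, 0.02, 0, 0, 0, 1], [0, 0, 0, 0, 0, 0, 1]]
  ]
}}

```text
t: 28.65
ee_pos: [631.5, 142.4, 127.7]
ee_rot: [-180.0, 0.0, 77.8]
force: [-0.2, 0.1, -0.6]
gripper_width: 0.261
finger_force: 59.4
```

Request:
{"fn": "move_arm", "kwargs": {
  "targets": [
    [[0, 0, 0.03, 0, 0, 0, 1], [0, 0, 0.03, 0, 0, 0, 1], [0, 0, 0.03, 0, 0, 0, 1], [0, 0, 0.03, 0, 0, 0, 1], [0, 0, 0.02, 0, 0, 0, 1], [0, 0, 0.02, 0, 0, 0, 1], [0, 0, 0, 0, 0, 0, 1]]
  ]
}}

```text
t: 29.35
ee_pos: [631.5, 142.4, 119.7]
ee_rot: [-180.0, 0.0, 77.8]
force: [0.6, 0.0, -1.1]
gripper_width: 0.257
finger_force: 59.4
```

Request:
{"fn": "move_arm", "kwargs": {
  "targets": [
    [[0, 0, 0.02, 0, 0, 0, 1], [0, 0, 0.02, 0, 0, 0, 1], [0, 0, 0.01, 0, 0, 0, 1], [0, 0, 0, 0, 0, 0, 1]]
  ]
}}

```text
t: 29.75
ee_pos: [631.6, 142.4, 117.3]
ee_rot: [-180.0, 0.0, 77.8]
force: [0.0, 0.2, 0.1]
gripper_width: 0.264
finger_force: 59.5
```

Request:
{"fn": "move_arm", "kwargs": {
  "targets": [
    [[0, 0, 0.01, 0, 0, 0, 1], [0, 0, 0.01, 0, 0, 0, 1], [0, 0, 0.01, 0, 0, 0, 1], [0, 0, 0, 0, 0, 0, 1]]
  ]
}}

```text
t: 30.15
ee_pos: [631.7, 142.5, 117.2]
ee_rot: [180.0, -0.0, 77.8]
force: [-2.5, -0.1, 7.3]
gripper_width: 0.263
finger_force: 60.3
```

Seated: 7 N at exactly the locked height. Releasing and lifting away.

Request:
{"fn": "move_arm", "kwargs": {
  "targets": [
    [[0, 0, -0.012, 0, 0, 0, 1], [0, 0, 0, 0, 0, 0, 0.2], [0, 0, 0, 0, 0, 0, -0.2], [0, 0, 0, 0, 0, 0, -0.6], [0, 0, 0, 0, 0, 0, -0.8], [0, 0, 0, 0, 0, 0, -0.8], [0, 0, -0.1, 0, 0, 0, -0.8], [0, 0, -0.4, 0, 0, 0, -0.8], [0, 0, -0.6, 0, 0, 0, -0.8], [0, 0, -0.6, 0, 0, 0, -0.8], [-0.5, 0, -0.4, 0, 0, 0, -0.8], [-0.7, 0, 0, 0, 0, 0, -0.8], [-0.5, 0, 0, 0, 0, 0, -0.8], [0, 0, 0, 0, 0, 0, -0.8]]
  ]
}}

```text
t: 31.55
ee_pos: [613.3, 56.5, 222.3]
ee_rot: [180.0, 0.1, 77.6]
force: [0.8, 0.0, -0.6]
gripper_width: 0.902
finger_force: 0.0
```

```bash
python3 - <<'E'
from h import *
s=report(); im,d=camera("wrist"); c=cal("wrist"); cv2.imwrite("pics/f1.png",im[...,::-1]); C=cloud(c,d)
m=(C[...,2]>65)&(C[...,2]<90)&(abs(C[...,0]-631)<25)&(abs(C[...,1]-142)<25)&(d>0); print("peg top",np.median(C[m],0),C[m].mean(0),m.sum())
E
```

```text
t 31.55 pos [613.3  56.5 222.3] heading rel home 1.573 tool in tray frame [109.9  28.5] F tool-dir [ 0.17 -0.77] -0.62
peg top [631.26028429 143.71391802  74.19837732] [631.2314566  143.70040319  73.82282405] 1059
```

View pics/f1.png

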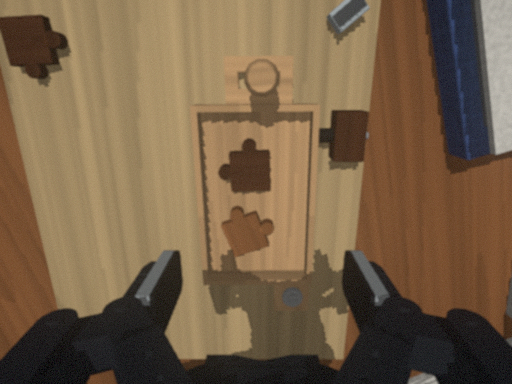

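The peg top is at 74 mm, which is fully locked. The tray is at the buffer with both pieces inside and everything else is untouched.

```bash
python3 -c "
from workcell import *
print(sign_off())"
```

```text
the job is handed in; nothing more can be done
None
```

The tray was swung onto the buffer and held there at about 10 N for over a second. The peg was then pushed fully down through the lug (its top measured at 74 mm) and let go, and the job is handed in.

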